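# Seat the glass insert plate on the microscope stage's locating pins

### The job

The glass-windowed insert plate is lying askew on top of the two locating pins of the black microscope stage. Using only the fingertips or the outside of the fingers, nudge the plate sideways across the stage (the grey fence behind it is a guide) until its two holes drop over the two pins and it lies flat on the stage. Do not lift or carry the plate, leave the other things on the stage and bench where they stand, and take the hand away at the end.

Things in the scene. Friction and masses are not known exactly. Their poses are not given: they have to be found in the camera images.
- stage: Black microscope stage, fixed on the bench. Origin on the bench below the centre of the plate's proper place; z up, x from the robot's side to the fence. Flat deck 30 mm above the bench, x -100 to +135, y -160 to +160 mm. Two brass pins, 8 mm diameter, round-topped, rise 7 mm above the deck at x +25, y +45 and -45 mm, hidden under the plate at first.
- fence (a point): Middle of the fence's face at deck height, at stage x +61 mm, y 0. The straight grey fence stands on the deck along stage y: 240 mm long, 12 mm thick (behind the face), 16 mm high. Two red lines across its top are in line with the pins. Behind it: two loose objectives, a fixed 36 mm high grey box and, at the stage's -y side, a 35 mm thick motor.
- plate: Loose aluminium plate, 120 (x) by 170 (y) by 8 mm, about 0.35 kg, slides at 2 to 8 N. Origin: centre of its underside, z up. Two 11 mm through holes, at x +25, y +45 and -45 mm, each with a red line to the +x edge; glass window 46 by 112 mm. It drops when both holes come over the pins (1.5 mm play); seated, it is flat, its origin 30 mm above the stage's, +x edge 1 mm from the fence.
- front_edge (a point): Middle of the plate's -x edge (towards the robot), at its underside, 60 mm from the plate's origin. At the start this edge rests on the deck and the plate's other half on the pin tops, so it slopes up about 4 degrees towards the fence. It starts 10 to 25 mm short of its place in stage x, 12 to 30 mm off towards stage +y, turned up to 0.1 rad.
- hole0 (a point): Centre of the plate's hole at +y (robot's left), at the plate's top face, 8 mm above its underside.
- hole1 (a point): Centre of the plate's hole at -y (robot's right), at the plate's top face.
- pin0 (a point): Tip of the stage's pin at +y (goes into hole0), 37 mm above the bench.
- pin1 (a point): Tip of the stage's pin at -y (goes into hole1), 37 mm above the bench.
- objective_yellow: Loose steel objective with a yellow ring, 27 mm diameter, 44 mm high, standing on the stage deck behind the fence. Origin at the centre of its foot. Leave alone.
- objective_red: Loose steel objective with a red ring, 27 mm diameter, 44 mm high, standing on the stage deck behind the fence. Origin at the centre of its foot. Leave alone.
- oil_bottle: Small amber bottle, 32 mm diameter, 75 mm high, on the bench. Origin at the centre of its foot. Leave alone.
- petri_dish: Clear closed petri dish, 92 mm diameter, 16 mm high, on the bench. Origin at the centre of its foot. Leave alone.
- slide_box: Blue slide box, 100 by 80 by 34 mm, on the bench. Origin at the centre of its underside. Leave alone.
- coverslip_box: Green and white coverslip box, 27 by 27 by 40 mm, on the bench. Origin at the centre of its underside. Leave alone.
- tool_cup: White ceramic cup, 70 mm diameter at the rim, 90 mm high, on the bench. Origin at the centre of its foot. Leave alone.
Not all that is in view belongs to the job. What is meant by the plate is not yellow, and is the smaller of those in its own colour.

How it is judged:
By the outcome, as a careful person would: the job done as asked, in the order asked, and still so for the second after the job is handed in, with the robot touching nothing.
It also fails if it takes over 38 s, if anything falls off the work surface, if the arm or the gripper's body presses on something with over 40 N, if the wrist force passes 120 N, or if a joint passes its speed limit or range.

### The arm

A 6-joint arm with a two-finger parallel gripper is mounted at the origin on the work surface. World frame = base frame: x ahead of the robot, y to its left, z up, the work surface at z = 0. Lengths are in mm, angles in degrees, forces in N, time in s.
With the tool pointing down it reaches from about 350 to 850 mm from the base axis. Payload 8.1 kg.
Tool frame: the origin (TCP) lies midway between the tips of the shut fingers; the grasp point (between the pads) lies 19 mm behind it; z points along the fingers, y is the line along which they close (so a half turn about z gives the same grasp; the last joint's range is limited). The gripper opens to 85 mm and grips with 20 to 120 N. Pads are 22 mm wide; open, the fingers measure 114 mm over their backs; the gripper's body (76 mm by 85 mm) begins 54 mm behind the grasp point. The pads swing forward as they close: fully open they stand 13 mm farther back than shut.
Start: joints at [-81.727, 7.471, 85.268, -0, 87.261, -4.893], TCP at [136.69, -584.227, 231.292] pointing down, gripper open.
Joint ranges: [-169.43, 169.43], [-51.17, 129.36], [1.28, 143.12], [-76.62, 256.62], [0, 156.53], [-152.29, 152.29]. Speed limits (degrees/s): [136.94, 136.94, 159.86, 180, 180, 180].

### API

Orientations are given as [roll, pitch, yaw] about the fixed x, y, z axes, in that order (R = Rz(yaw) Ry(pitch) Rx(roll)).
In Python, from bench import sense, snapshot, order, finder gives the robot as it stands.
- The arm moves only by the tool send_rows, never from a script. Its argument "steps" is a list of rows, each a list of 2 entries, a list of its own where there are three numbers: the shift along the world's x, y, z in units of 30 mm (1.0 is 30 mm), then the turn, a rotation vector about the world's x, y, z in rad. In form: [[[dx, dy, dz], [wx, wy, wz]], ...]. A call has 1 to 10 rows; each row is the pose to reach, as a shift and turn from the pose commanded when the call began; what a row does not reach only later rows make up. A row lasts 1/8 s, in which the tool goes at most 62.5 mm and 10.7 degrees, less where a joint would pass 70% of its speed; a pose out of reach is approached as far as the arm can. A call with a gripper value outside its range is refused whole. "fingers" is the closure, from 0 (fully open) to 1 (shut), set as the call begins (left out, the last holds). The fingers move at their own pace and stop on an object; "squeeze" is the grip in N (left out, the last holds). Time passes only in rows, so rows that repeat a pose let the fingers close. It gives the time, the measured TCP pose, the force, the opening and the grip force at its end, in the units of the state.
- sense(): the state, without advancing time (a new reading comes with each control period).
- snapshot(name): name is "side" or "top"; returns a dict with "img" (400x640x3 uint8, red, green, blue), "K" (3x3 intrinsics, pixels), "k1" (the pictures are not rectified: a ray, as slopes to the right and down, at radius r is drawn at 1 + k1 r^2 times it, then the intrinsics apply), "pose" (4x4, takes a point from camera to world coordinates). Camera axes: x right, y up, looking along -z (the intrinsics and any distortion apply to the point x, -y, -z); pixel columns grow to the right and rows downward; lengths in mm; the calibration is good to about 2 mm. A picture is of the moment at which its call begins. There is no depth.
- order.hand_in(): hands the job in; it is judged then, once.
Trained networks look in the newest picture that a camera, given by its name, has taken for a name from the list of things; names that differ only in an ending like _2 or _b are one class to them, and where a whole thing is asked for, a point or a joint stands for the part that bears it (a point fixed in the world has none). Each returns a list of dicts, best first, with "confidence" (0 to 1); they miss things now and then, are a little off and sometimes report something else, mostly with a low value. They report only what shows in the picture. A call takes as long as a camera call. They do not tell look-alikes from the thing itself.
- finder.find_in(label, camera): "box" ([left, top, width, height] as shares, 0 to 1, of the picture: columns of its width, rows of its height, round what is visible of it).
- finder.trace(label, camera): "mask" (400x640 bool, what is visible of it) and "box" ([left, top, width, height] as shares, 0 to 1, of the picture: columns of its width, rows of its height, round what is visible of it).
- finder.pinpoint(label, camera): "at" ([column, row] as shares, 0 to 1, of the picture: columns of its width, rows of its height: a listed point, or the origin of a listed thing).
The state is a dict: "time": time; "joint_pos": joint angles; "qd": joint speeds; "joint_efforts": joint torques, N m; "tool_pos": TCP position; "tcp_rot": TCP orientation; "ft_force": force on the tool from outside, world axes, zero at the start; "wrist_torque": the same for the moment, N m; "finger_gap": finger opening in mm; "grip_force": force on a finger pad.
Only numpy, scipy, OpenCV 4.12 (cv2) and the standard library are available. Lean on these libraries where they do the work, as an engineer would, in place of code of your own. Each camera call takes 0.05 s, during which the arm holds its last target. There are 200 camera calls.

## Working session

There is one attempt and no reset: what is moved stays moved. The work goes in short steps, Python scripts to look and compute and a tool call to move; the robot and the scene stay as the last step left them, time stands still between calls to the robot, and variables do not carry over. Pictures are saved under pics/ and viewed, at most 10 in all, crops included, and the job is handed in when it is done.

Besides the shell and the picture viewer there is one more tool, called after "Call:" as name([rows], argument=value, ...), one row to a line, values as JSON. send_rows: Moves the arm, as the interface text tells. Its arguments: {"type":"object","properties":{"steps":{"type":"array"},"fingers":{"type":"number"},"squeeze":{"type":"number"}},"required":["steps"]}

```bash
mkdir -p pics
cat > h.py <<'E'
import numpy as np, cv2
from bench import sense, snapshot, order, finder
def ray(s,px):
    K=s["K"];d=np.array([(px[0]-K[0,2])/K[0,0],(px[1]-K[1,2])/K[1,1]])
    u=d.copy()
    for _ in range(20): u=d/(1+s["k1"]*(u@u))
    P=np.array(s["pose"]);v=P[:3,:3]@np.array([u[0],-u[1],-1]);return P[:3,3],v
def at_z(s,px,z):
    o,v=ray(s,px);return o+v*(z-o[2])/v[2]
def proj(s,p):
    P=np.array(s["pose"]);c=P[:3,:3].T@(np.array(p)-P[:3,3]);u=np.array([c[0],-c[1]])/-c[2]
    u=u*(1+s["k1"]*(u@u));K=s["K"];return np.array([u[0]*K[0,0]+K[0,2],u[1]*K[1,1]+K[1,2]])
E
python3 - <<'E'
from h import *
for c in("top","side"):
    s=snapshot(c);cv2.imwrite(f"pics/{c}0.png",s["img"][:,:,::-1]);print(c,np.round(s["pose"],2).tolist(),s["K"][0,0],s["k1"])
    for l,z in(("fence",30),("hole0",44),("hole1",44),("front_edge",30),("plate",34),("stage",0),("objective_yellow",30),("objective_red",30)):
        for r in finder.pinpoint(l,c)[:3]:
            p=np.array(r["at"])*[640,400];print(l,p.round(1),round(r["confidence"],2),at_z(s,p,z).round(1))
E
```

```text
top [[-0.02, 0.98, -0.18, 298.62], [-1.0, -0.02, 0.01, 8.93], [0.0, 0.18, 0.98, 1262.24], [0.0, 0.0, 0.0, 1.0]] 421.5949343675189 -0.0008131857131733587
fence [330.9 175.8] 0.93 [595.5 -22.1  30. ]
hole0 [229.9 294.4] 0.94 [253.1 269.8  44. ]
hole0 [382.9 263.5] 0.87 [ 332.4 -165.5   44. ]
hole0 [409.1 275.4] 0.84 [ 297.6 -238.6   44. ]
hole1 [229.9 294.4] 0.94 [253.1 269.8  44. ]
hole1 [382.9 263.5] 0.87 [ 332.4 -165.5   44. ]
hole1 [409.1 275.4] 0.84 [ 297.6 -238.6   44. ]
front_edge [326.1 221.4] 0.74 [457.9  -5.3  30. ]
front_edge [201.9 254.5] 0.7 [367.  356.5  30. ]
front_edge [379.3 294.9] 0.61 [ 244.3 -153.6   30. ]
plate [326.5 195.6] 0.96 [534.4  -7.9  34. ]
plate [228.6 271.2] 0.87 [317.8 277.1  34. ]
plate [389.6 279.7] 0.69 [ 286.5 -184.2   34. ]
objective_yellow [323.6 157.8] 0.62 [651.8  -1.1  30. ]
objective_yellow [327.2 219. ] 0.56 [465.   -8.6  30. ]
objective_red [355.2 158.7] 0.6 [647.5 -96.7  30. ]
side [[-0.76, 0.52, -0.4, 50.72], [-0.66, -0.59, 0.47, 530.12], [0.01, 0.62, 0.78, 930.76], [0.0, 0.0, 0.0, 1.0]] 413.4153208406036 0.00678472124731166
fence [300.3 191.6] 0.86 [604.9 -26.2  30. ]
fence [412.8 135. ] 0.68 [ 495.5 -447.7   30. ]
hole0 [322.3 355. ] 0.93 [246.1 291.5  44. ]
hole0 [428.4 210.6] 0.92 [ 285.6 -198.9   44. ]
hole0 [300.6 211.4] 0.9 [547.   34.4  44. ]
hole1 [322.3 355. ] 0.93 [246.1 291.5  44. ]
hole1 [428.4 210.6] 0.92 [ 285.6 -198.9   44. ]
hole1 [300.6 211.4] 0.9 [547.   34.4  44. ]
front_edge [332.4 219.1] 0.93 [471.3 -11.2  30. ]
front_edge [264.6 347.8] 0.92 [355.1 359.1  30. ]
front_edge [434.7 234.1] 0.66 [ 234.  -152.6   30. ]
plate [424.1 221. ] 0.91 [ 277.7 -168.3   34. ]
plate [315.4 209.2] 0.81 [527.   -3.9  34. ]
plate [296.4 335.3] 0.63 [320.6 293.7  34. ]
stage [413.3 133.6] 0.3 [ 512.9 -487.4    0. ]
objective_yellow [277.9 188.4] 0.53 [662.    7.6  30. ]
objective_red [304.3 171.9] 0.53 [648.9 -91.7  30. ]
```

```bash
python3 -c "
from bench import sense;print(sense())"
```

```text
{'time': 0.9, 'joint_pos': array([-8.17284411e+01,  7.47095370e+00,  8.52671623e+01,  1.37081970e-03,
        8.72626807e+01, -4.89377061e+00]), 'qd': array([ 0.06868878,  0.02341914,  0.06436385,  0.00151436, -0.06399047,
        0.10783712]), 'joint_efforts': array([-4.94395147e-05, -5.69316244e+01, -5.00873494e+01, -3.35484829e-04,
        1.27068059e-03,  2.03149710e-05]), 'tool_pos': array([ 136.68024626, -584.22613731,  231.30055828]), 'tcp_rot': array([-1.79999323e+02, -1.43222930e-03,  1.31652640e+01]), 'ft_force': array([-0.20627538,  0.03424249,  0.86857666]), 'wrist_torque': array([-0.00172626, -0.02468772,  0.01741908]), 'grip_force': 0.0, 'finger_gap': 85.34849938832211}
```

Run:
```python
import cv2,numpy as np
t=cv2.imread("pics/top0.png");s=cv2.imread("pics/side0.png")
cv2.imwrite("pics/a.png",cv2.resize(t[140:250,260:400],None,fx=5.4,fy=5.4,interpolation=cv2.INTER_CUBIC))
cv2.imwrite("pics/b.png",cv2.resize(s[140:260,230:390],None,fx=5,fy=5,interpolation=cv2.INTER_CUBIC))
```

```text
(no output)
```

View pics/top0.png

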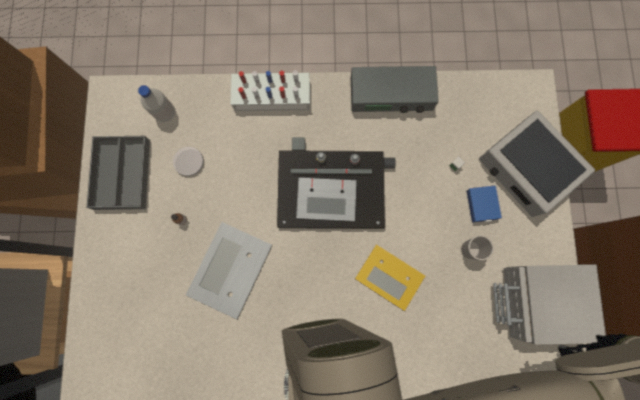

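View pics/a.png

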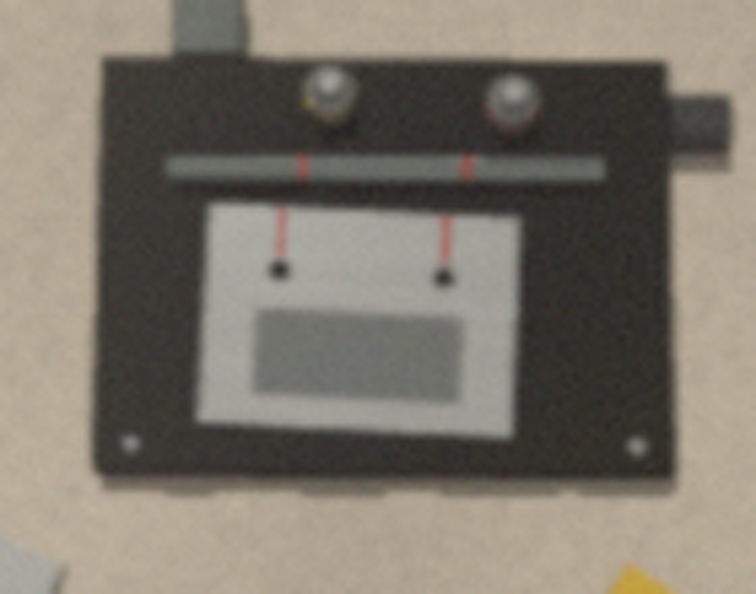

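View pics/b.png

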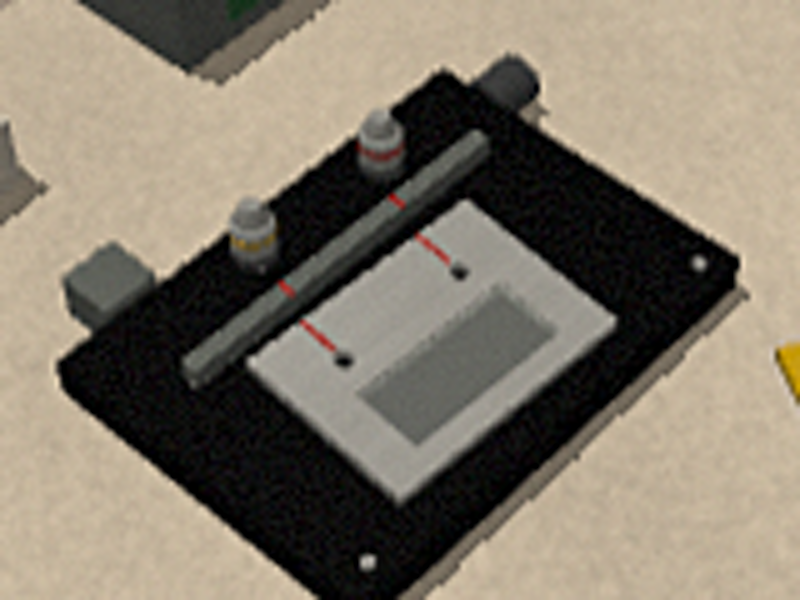

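Pictures: the top view shows the plate in the middle, with holes near (311.7,189.8) and (342,191.3). The fence red lines are at (316,171) and (346.5,171). The large grey plate and the yellow plate are decoys. The plate still needs about +x and −y. Next I measure it.

```bash
cat >> h.py <<'E'
from scipy.optimize import least_squares
R=lambda a:np.array([[np.cos(a),-np.sin(a)],[np.sin(a),np.cos(a)]])
def S(p,q): # stage pose (x,y,yaw) -> world
    return np.r_[R(p[2])@np.array(q[:2])+p[:2],q[2]]
def PL(p,q,t): # plate pose, tilt t (rad)
    x=q[0];h=q[2];c,s=np.cos(t),np.sin(t)
    return S(p,[-60+(x+60)*c-h*s,q[1],30+(x+60)*s+h*c])
def fit(obs,f,p0): # obs: list (snap,px,localpoint)
    g=lambda p:np.concatenate([proj(s,f(p,q))-px for s,px,q in obs])
    r=least_squares(g,p0,loss="soft_l1");return r.x,r.fun.reshape(-1,2).round(1).tolist()
E
python3 - <<'E'
from h import *
a=lambda l:[np.array(p)/5.4+[260-.4,140-.4] for p in l]
b=lambda l:[np.array(p)/5+[230-.4,140-.4] for p in l]
T=snapshot("top");D=snapshot("side")
# stage: deck far corners, fence line middles, fence top ends
st=[[135,160,30],[135,-160,30],[67,45,46],[67,-45,46],[67,120,46],[67,-120,46]]
at=a([(103,60),(665,62),(303,167),(467,167),(165,166),(605,168)])
bs=b([(62,368),(445,72),(288,290),(397,202),(189,372),(482,138)])
pl=[[25,45,8],[25,-45,8],[60,45,8],[60,-45,8],[60,85,8],[60,-85,8],[-60,-85,8],[-60,85,8]]
ap=a([(279,269),(443,277),(283,207),(447,214),(208,203),(521,216),(514,438),(197,423)])
bp=b([(344,360),(460,272),(303,322),(417,235),(248,363),(469,202),(616,322),(400,502)])
for nm,Z in (("top",[(T,at,ap)]),("side",[(D,bs,bp)]),("both",[(T,at,ap),(D,bs,bp)])):
    so=[(s,u,q) for s,x,y in Z for u,q in zip(x,st)];po=[(s,u,q) for s,x,y in Z for u,q in zip(y,pl)]
    ps,rs=fit(so,S,[540,-20,0]);pp,rp=fit(po,lambda p,q:PL(p,q,np.radians(4)),[530,-8,0])
    print(nm,ps.round(3),pp.round(3),"rel",(R(-ps[2])@(pp-ps)[:2]).round(1),(pp-ps)[2].round(3));print(rs,rp)
E
```

```text
top [ 5.39982e+02 -2.06930e+01 -1.90000e-02] [ 5.24289e+02 -6.76100e+00 -6.00000e-02] rel [-16.   13.6] -0.041
[[-0.6, -0.6], [0.7, -0.6], [0.0, 0.2], [-0.0, 0.3], [0.3, 0.3], [-0.4, 0.2]] [[0.1, 0.2], [0.2, 0.1], [-0.1, -0.0], [-0.1, -0.0], [0.3, 0.1], [-0.3, 0.2], [-0.4, -0.4], [0.3, -0.2]]
side [ 5.37867e+02 -1.83730e+01 -1.50000e-02] [ 5.23369e+02 -4.40200e+00 -6.90000e-02] rel [-14.7  13.8] -0.054
[[-1.3, -0.2], [-0.2, -0.8], [0.1, 0.6], [0.2, 0.6], [0.4, -0.1], [0.3, -0.3]] [[0.1, 0.1], [0.2, 0.1], [-0.4, 0.1], [0.1, 0.3], [-0.2, -0.1], [-0.4, -0.3], [0.6, 0.2], [0.0, -0.3]]
both [ 5.39259e+02 -1.99210e+01 -1.60000e-02] [ 5.23998e+02 -5.70700e+00 -6.50000e-02] rel [-15.5  14. ] -0.049
[[-1.0, -0.2], [0.3, -0.5], [-0.3, 0.5], [-0.4, 0.5], [-0.0, 0.6], [-0.7, 0.3], [-1.2, -0.9], [-0.1, -1.3], [0.1, 0.0], [0.3, 0.1], [0.4, -0.7], [0.4, -0.8]] [[-0.2, 0.2], [-0.1, 0.2], [-0.4, 0.0], [-0.3, 0.2], [0.0, 0.1], [-0.5, 0.5], [-0.9, -0.2], [-0.2, -0.2], [0.3, -0.3], [0.2, -0.3], [-0.2, -0.2], [0.2, -0.0], [-0.1, -0.4], [-0.4, -0.7], [0.7, -0.3], [0.4, -0.7]]
```

Call:
send_rows([
  [[10.09,19.36,0],[0,0,-0.246]],
  [[10.09,19.36,0],[0,0,-0.246]],
  [[10.09,19.36,0],[0,0,-0.246]],
  [[10.09,19.36,0],[0,0,-0.246]],
  [[10.09,19.36,0],[0,0,-0.246]],
  [[10.09,19.36,0],[0,0,-0.246]],
  [[10.09,19.36,0],[0,0,-0.246]],
  [[10.09,19.36,0],[0,0,-0.246]],
  [[10.09,19.36,-2],[0,0,-0.246]],
  [[10.09,19.36,-4],[0,0,-0.246]],
], fingers=0)

```text
time: 2.25
tool_pos: [417.7, -48.3, 166.1]
tcp_rot: [179.9, -0.3, -0.8]
ft_force: [1.1, -0.5, 0.3]
finger_gap: 85.1
grip_force: 0.0
```

Call:
send_rows([
  [[0,0,0],[0,0,0]],
  [[0,0,0],[0,0,0]],
])

```text
time: 2.5
tool_pos: [415.1, -50.3, 164.8]
tcp_rot: [180.0, -0.0, -0.9]
ft_force: [-0.9, 0.1, 0.9]
finger_gap: 85.7
grip_force: 0.0
```

Call:
send_rows([
  [[0.81,1.56,-1],[0,0,0]],
  [[0.81,1.56,-2.5],[0,0,0]],
  [[0.81,1.56,-3.5],[0,0,0]],
  [[0.81,1.56,-4.2],[0,0,0]],
  [[0.81,1.56,-4.5],[0,0,0]],
  [[0.81,1.56,-4.65],[0,0,0]],
  [[0.81,1.56,-4.75],[0,0,0]],
  [[0.81,1.56,-4.75],[0,0,0]],
])

```text
time: 3.5
tool_pos: [439.9, -3.5, 22.5]
tcp_rot: [180.0, -0.1, -0.9]
ft_force: [-0.2, -1.3, -0.5]
finger_gap: 85.0
grip_force: 0.0
```

Run:
```python
from h import *
s=snapshot("side");cv2.imwrite("pics/c.png",cv2.resize(s["img"][110:260,230:430,::-1],None,fx=4,fy=4,interpolation=cv2.INTER_CUBIC));print(sense()["tool_pos"],sense()["ft_force"])
```

```text
[439.87640354  -3.44801403  22.48263148] [ 0.39749546 -0.28993503  0.09787403]
```

View pics/c.png

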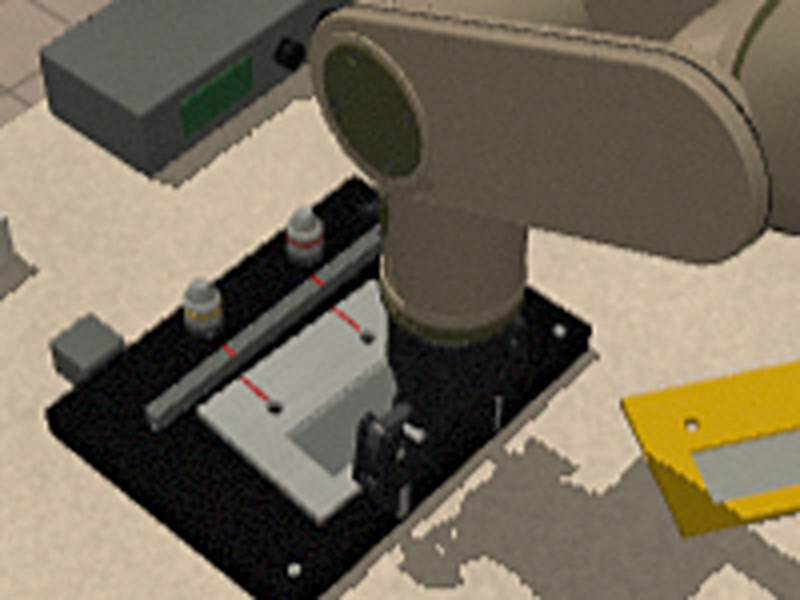

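The hand stands clear in front of the plate (front edge near (330,515) in the crop). Pushing towards the fence now.

Call:
send_rows([
  [[0.1,0,-0.06],[0,0,0]],
  [[0.2,0,-0.06],[0,0,0]],
  [[0.3,-0.005,-0.06],[0,0,0]],
  [[0.4,-0.006,-0.06],[0,0,0]],
  [[0.5,-0.008,-0.06],[0,0,0]],
  [[0.6,-0.01,-0.06],[0,0,0]],
  [[0.7,-0.01,-0.06],[0,0,0]],
  [[0.77,-0.012,-0.06],[0,0,0]],
])

```text
time: 4.55
tool_pos: [462.5, -3.6, 19.9]
tcp_rot: [-180.0, 0.0, -0.9]
ft_force: [-1.5, -0.2, 0.4]
finger_gap: 85.3
grip_force: 1.2
```

Run:
```python
from h import *
s=snapshot("side");cv2.imwrite("pics/d.png",cv2.resize(s["img"][140:260,230:390,::-1],None,fx=5,fy=5,interpolation=cv2.INTER_CUBIC))
```

```text
(no output)
```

View pics/d.png

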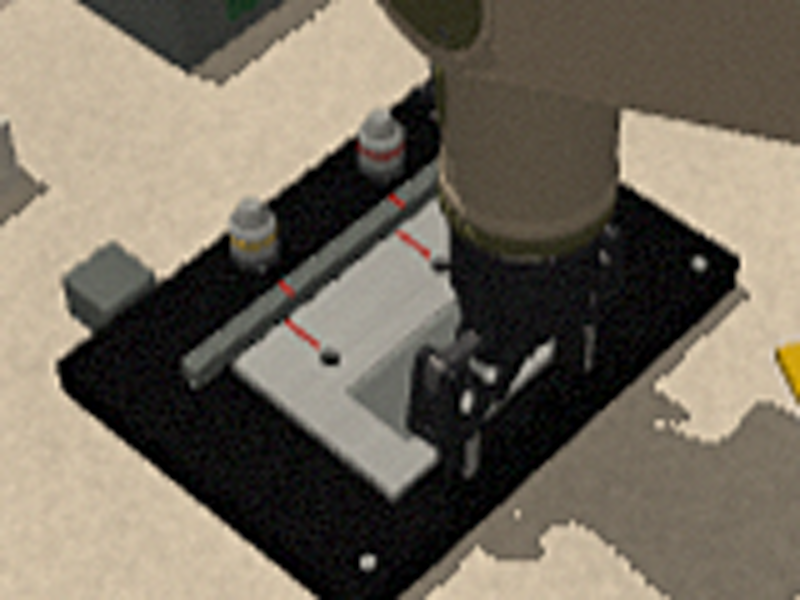

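The plate has moved up to a few mm from the fence and is nearly parallel to it. I'll creep on.

Call:
send_rows([
  [[0.06,0,0],[0,0,0]],
  [[0.12,0,0],[0,0,0]],
  [[0.16,0,0],[0,0,0]],
  [[0.2,-0.003,0],[0,0,0]],
  [[0.2,-0.003,0],[0,0,0]],
])

```text
time: 5.22
tool_pos: [468.7, -3.8, 20.1]
tcp_rot: [-180.0, -0.0, -0.9]
ft_force: [-1.0, 0.6, -0.2]
finger_gap: 85.3
grip_force: 0.4
```

Call:
send_rows([
  [[0.03,0,0],[0,0,0]],
  [[0.05,0,0],[0,0,0]],
  [[0.05,0,0],[0,0,0]],
])

```text
time: 5.6
tool_pos: [470.0, -3.8, 20.1]
tcp_rot: [-180.0, -0.0, -0.9]
ft_force: [-1.8, 0.2, 0.3]
finger_gap: 85.3
grip_force: 0.7
```

Call:
send_rows([
  [[0.03,0,0],[0,0,0]],
  [[0.06,0,0],[0,0,0]],
  [[0.06,0,0],[0,0,0]],
])

```text
time: 5.98
tool_pos: [471.9, -3.8, 20.1]
tcp_rot: [-180.0, -0.0, -0.9]
ft_force: [-1.2, -0.1, -0.1]
finger_gap: 85.5
grip_force: 0.6
```

Run:
```python
from h import *
s=snapshot("side");I=s["img"][140:260,230:390,::-1];cv2.imwrite("pics/e.png",cv2.resize(I[10:100,10:120],None,fx=6,fy=6,interpolation=cv2.INTER_CUBIC))
print(sense()["ft_force"])
```

```text
[-0.93264722  0.39091207 -0.1271373 ]
```

View pics/e.png

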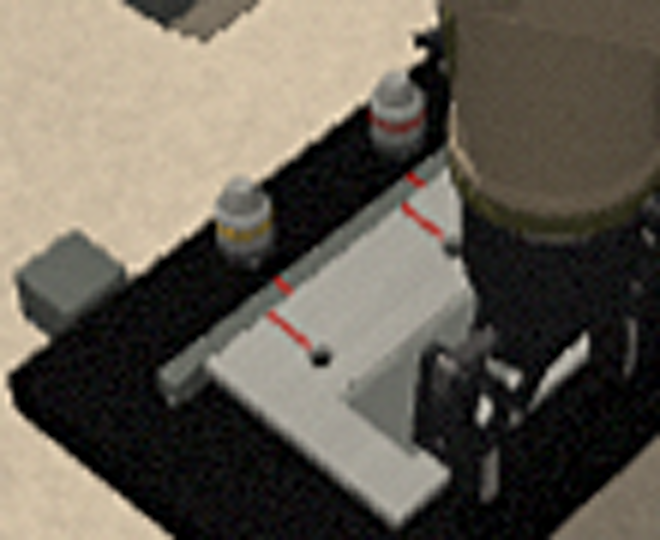

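The plate's far edge is nearly at the fence (gap of about 1–2 mm), with the red lines offset along y. I'll creep until contact shows in the force.

Call:
send_rows([
  [[0.03,0,0],[0,0,0]],
  [[0.04,0,0],[0,0,0]],
  [[0.04,0,0],[0,0,0]],
])

```text
time: 6.4
tool_pos: [472.1, -3.7, 19.9]
tcp_rot: [-180.0, 0.1, -0.9]
ft_force: [-5.8, 0.5, 3.5]
finger_gap: 85.1
grip_force: 3.2
```

Call:
send_rows([
  [[0.02,0,0],[0,0,0]],
  [[0.03,0,0],[0,0,0]],
  [[0.03,0,0],[0,0,0]],
])

```text
time: 6.78
tool_pos: [472.3, -3.7, 19.8]
tcp_rot: [-180.0, 0.2, -0.9]
ft_force: [-9.9, 0.4, 7.2]
finger_gap: 85.1
grip_force: 5.2
```

The force rose to 10 N, so the plate is against the fence. Now I back off, rise, turn the hand 90° and go to the +y side.

Call:
send_rows([
  [[-0.3,0,0],[0,0,0]],
  [[-0.5,0,0.5],[0,0,0]],
  [[-0.3,0.5,2],[0,0,0.18]],
  [[0,1,3],[0,0,0.36]],
  [[0.5,2,3],[0,0,0.54]],
  [[1.2,3,3],[0,0,0.72]],
  [[2.08,3.9,3],[0,0,0.9]],
  [[2.08,3.9,3],[0,0,1.08]],
  [[2.08,3.9,3],[0,0,1.26]],
  [[2.08,3.9,3],[0,0,1.44]],
])

```text
time: 8.02
tool_pos: [536.5, 113.4, 110.1]
tcp_rot: [179.9, -0.0, 81.9]
ft_force: [-0.1, 0.4, -0.3]
finger_gap: 85.4
grip_force: 0.0
```

Call:
send_rows([
  [[0,0,0],[0,0,0.131]],
  [[0,0,0],[0,0,0.131]],
])

```text
time: 8.28
tool_pos: [536.4, 113.2, 110.2]
tcp_rot: [179.9, -0.0, 89.0]
ft_force: [-0.0, 0.8, 0.2]
finger_gap: 85.7
grip_force: 0.0
```

Run:
```python
from h import *
a=sense();print(a["tool_pos"].round(1),a["tcp_rot"].round(2),a["joint_pos"].round(1))
for c,b in(("side",(140,260,230,390)),("top",(140,250,260,400))):
    s=snapshot(c);cv2.imwrite(f"pics/f_{c}.png",cv2.resize(s["img"][b[0]:b[1],b[2]:b[3],::-1],None,fx=5,fy=5,interpolation=cv2.INTER_CUBIC))
f=[cv2.imread(f"pics/f_{c}.png") for c in("side","top")]
cv2.imwrite("pics/f.png",cv2.resize(f[0],(800,600)))
```

```text
[536.4 113.2 110.2] [ 1.7995e+02 -1.0000e-02  8.9030e+01] [  6.6   4.7 101.2   0.   74.    7.5]
```

View pics/f.png

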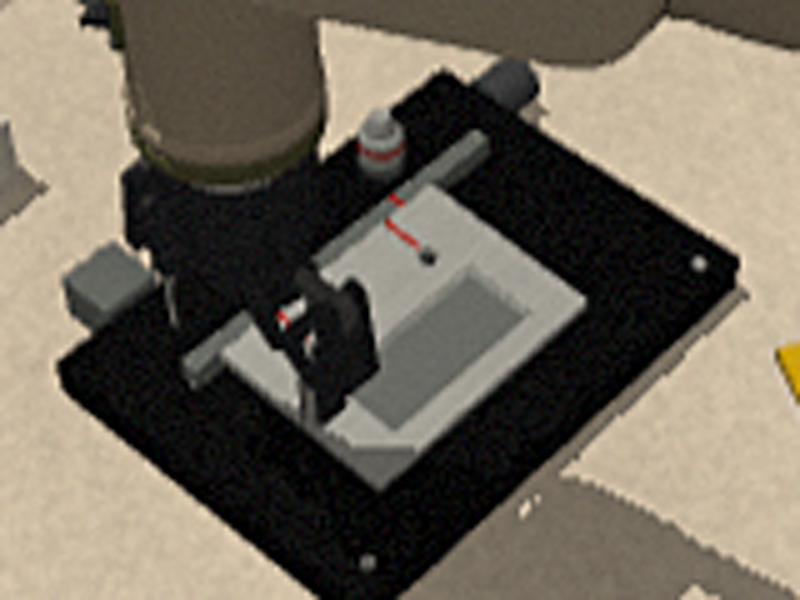

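The plate lies against the fence: hole1 is near (428,257) in the crop, the front-left corner at (380,489), and the hand is above its +y side. Fitting its pose.

Run:
```python
from h import *
b=lambda l:[np.array(p)/5+[230-.4,140-.4] for p in l]
D=snapshot("side")
pl=[[25,-45,8],[60,-45,8],[60,-85,8],[-60,-85,8],[-60,85,8],[60,85,8]]
o=b([(428,257),(388,221),(432,183),(587,301),(380,489),(222,349)])
pp,r=fit([(D,u,q) for u,q in zip(o,pl)],lambda p,q:PL(p,q,np.radians(4.7)),[539,-8,0])
ps=np.array([537.87,-18.37,-.0155]);print(pp.round(3),(R(-ps[2])@(pp-ps)[:2]).round(1),(pp-ps)[2],r)
```

```text
[ 5.42232e+02 -2.38500e+00 -2.50000e-02] [ 4.1 16.1] -0.009637878593776614 [[0.4, -0.2], [-0.5, 0.1], [0.2, 0.2], [0.3, 0.2], [-0.1, -0.9], [-0.3, 0.5]]
```

Call:
send_rows([
  [[-0.07,0,-1],[0,0,0]],
  [[-0.07,0,-2],[0,0,0]],
  [[-0.07,0,-2.6],[0,0,0]],
  [[-0.07,0,-2.9],[0,0,0]],
  [[-0.07,0,-3.0],[0,0,0]],
  [[-0.07,0,-3.0],[0,0,0]],
])

```text
time: 9.18
tool_pos: [534.8, 113.3, 20.8]
tcp_rot: [179.9, -0.0, 89.1]
ft_force: [-0.5, 0.6, -0.6]
finger_gap: 85.3
grip_force: 0.0
```

Call:
send_rows([
  [[0,-0.15,0],[0,0,0]],
  [[0,-0.3,0],[0,0,0]],
  [[0,-0.4,0],[0,0,0]],
  [[0,-0.5,0],[0,0,0]],
  [[0,-0.55,0],[0,0,0]],
  [[0,-0.6,0],[0,0,0]],
])

```text
time: 9.93
tool_pos: [534.1, 95.2, 20.0]
tcp_rot: [-180.0, -0.0, 89.1]
ft_force: [-1.2, 0.3, 0.0]
finger_gap: 85.6
grip_force: 0.0
```

Call:
send_rows([
  [[0,-0.05,0],[0,0,0]],
  [[0,-0.1,0],[0,0,0]],
  [[0,-0.15,0],[0,0,0]],
  [[0,-0.2,0],[0,0,0]],
  [[0,-0.25,0],[0,0,0]],
  [[0,-0.3,0],[0,0,0]],
  [[0,-0.33,0],[0,0,0]],
])

```text
time: 10.8
tool_pos: [534.1, 85.3, 20.0]
tcp_rot: [-180.0, -0.0, 89.1]
ft_force: [-1.3, 2.4, 1.1]
finger_gap: 85.1
grip_force: 1.1
```

Run:
```python
from h import *
s=snapshot("side");cv2.imwrite("pics/g.png",cv2.resize(s["img"][140:260,230:390,::-1],None,fx=5,fy=5,interpolation=cv2.INTER_CUBIC))
```

```text
(no output)
```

View pics/g.png

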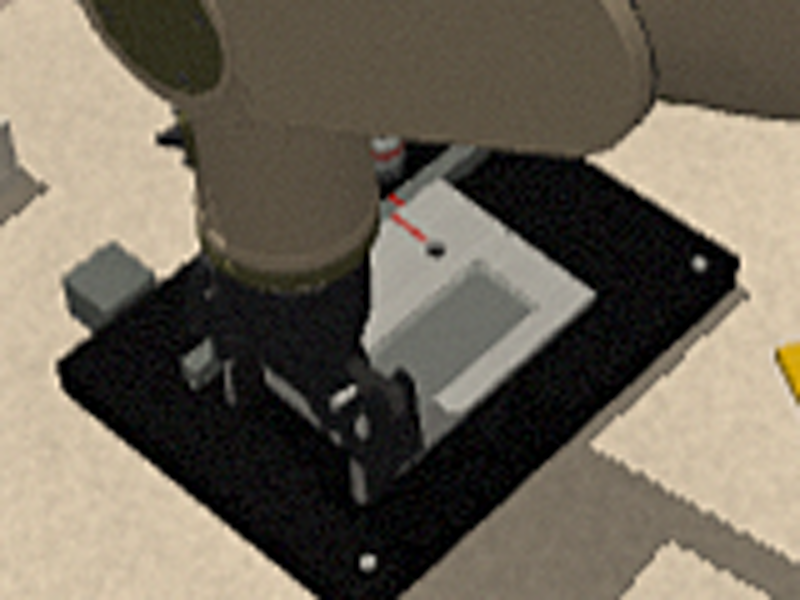

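The plate is sliding along the fence; hole1 is now near (436,249), with its red line still short of the fence mark. Continuing slowly.

Call:
send_rows([
  [[0,-0.04,0],[0,0,0]],
  [[0,-0.08,0],[0,0,0]],
  [[0,-0.12,0],[0,0,0]],
  [[0,-0.16,0],[0,0,0]],
  [[0,-0.16,0],[0,0,0]],
])

```text
time: 11.48
tool_pos: [534.3, 80.2, 20.1]
tcp_rot: [180.0, 0.0, 89.1]
ft_force: [-0.3, -0.3, -1.0]
finger_gap: 85.3
grip_force: 0.0
```

Call:
send_rows([
  [[0,-0.03,0],[0,0,0]],
  [[0,-0.06,0],[0,0,0]],
  [[0,-0.06,0],[0,0,0]],
])

```text
time: 11.85
tool_pos: [534.3, 78.5, 20.1]
tcp_rot: [180.0, 0.0, 89.1]
ft_force: [0.2, -0.8, -0.2]
finger_gap: 85.2
grip_force: 0.0
```

Call:
send_rows([
  [[0,-0.03,0],[0,0,0]],
  [[0,-0.05,0],[0,0,0]],
  [[0,-0.05,0],[0,0,0]],
])

```text
time: 12.22
tool_pos: [534.1, 77.3, 20.1]
tcp_rot: [-180.0, -0.0, 89.1]
ft_force: [0.5, -0.3, 0.6]
finger_gap: 85.3
grip_force: 0.3
```

```bash
cat > chk.py <<'E'
from h import *
s=snapshot("side");cv2.imwrite("pics/now.png",s["img"][:,:,::-1]);ps=np.array([537.87,-18.37,-.0155])
for y in(45,-45):
    print(y,"pred seated hole",proj(s,S(ps,[25,y,38])).round(1),"line end",proj(s,S(ps,[60,y,38])).round(1),"fence",proj(s,S(ps,[61,y,46])).round(1))
for l in("hole1","hole0","front_edge"):
    print(l,[(np.round(np.array(r["at"])*[640,400],1).tolist(),round(r["confidence"],2)) for r in finder.pinpoint(l,"side")[:4]])
h=s["img"][140:260,230:390].astype(int);m=((h[...,0]-h[...,1])>60).astype(np.uint8)
n,_,st,ce=cv2.connectedComponentsWithStats(m)
for i in range(1,n): print(st[i][:5]+[230,140,0,0,0],(ce[i]+[230,140]).round(1))
E
python3 chk.py
```

```text
45 pred seated hole [298.3 207.9] line end [289.3 201.4] fence [288.8 199.3]
-45 pred seated hole [320.  189.8] line end [311.  183.7] fence [310.8 181.7]
hole1 [([293.2, 204.6], 0.89), ([319.9, 356.4], 0.81), ([300.4, 311.1], 0.79), ([401.8, 216.1], 0.79)]
hole0 [([293.2, 204.6], 0.89), ([319.9, 356.4], 0.81), ([300.4, 311.1], 0.79), ([401.8, 216.1], 0.79)]
front_edge [([332.0, 214.6], 0.85), ([434.5, 235.7], 0.8), ([265.6, 351.7], 0.63)]
[308 179   3   3   5] [309.2 179.8]
[311 183   7   5   9] [313.7 185.2]
```

```bash
python3 -c "
import cv2
s=cv2.imread('pics/now.png');cv2.imwrite('pics/i.png',cv2.resize(s[155:245,260:380],None,fx=6.5,fy=6.5,interpolation=cv2.INTER_CUBIC))"
```

```text
(no output)
```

View pics/i.png

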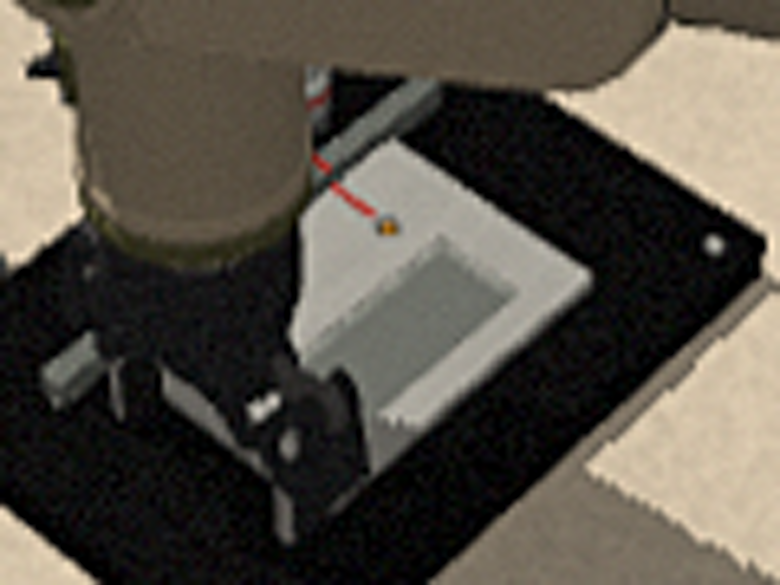

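The brass pin now shows in hole1 (387,227), the fence face is visible above the plate, and the red lines line up, so the plate seems to have dropped. I'll withdraw and check hole0.

Call:
send_rows([
  [[0,0.2,0],[0,0,0]],
  [[0,0.6,0],[0,0,0]],
  [[0,0.8,0.5],[0,0,0]],
  [[0,0.9,2],[0,0,0]],
  [[0,1,4],[0,0,0]],
  [[-1,2,5],[0,0,0]],
  [[-2,4,5],[0,0,0]],
  [[-3,5,5],[0,0,0]],
  [[-3,5,5],[0,0,0]],
  [[-3,5,5],[0,0,0]],
])

```text
time: 13.68
tool_pos: [444.4, 227.6, 171.0]
tcp_rot: [179.9, -0.0, 89.2]
ft_force: [0.2, -0.4, -0.0]
finger_gap: 85.3
grip_force: 0.0
```

```bash
python3 chk.py; python3 -c "
from h import *
s=cv2.imread('pics/now.png');t=snapshot('top')['img'][:,:,::-1]
A=cv2.resize(s[160:240,240:380],None,fx=5.6,fy=5.6,interpolation=cv2.INTER_CUBIC)[:,:,:][:,:784]
B=cv2.resize(t[145:235,265:395],None,fx=1.6,fy=1.6,interpolation=cv2.INTER_CUBIC)
A[:B.shape[0],-B.shape[1]:]=B
cv2.imwrite('pics/j.png',A)"
```

```text
45 pred seated hole [298.3 207.9] line end [289.3 201.4] fence [288.8 199.3]
-45 pred seated hole [320.  189.8] line end [311.  183.7] fence [310.8 181.7]
hole1 [([402.0, 217.5], 0.88), ([431.1, 211.2], 0.83), ([295.8, 202.8], 0.79), ([323.2, 356.0], 0.72)]
hole0 [([402.0, 217.5], 0.88), ([431.1, 211.2], 0.83), ([295.8, 202.8], 0.79), ([323.2, 356.0], 0.72)]
front_edge [([434.1, 237.2], 0.9), ([329.6, 214.5], 0.62), ([264.1, 348.2], 0.62)]
[311 183   7   5  10] [313.8 185.4]
[288 198   1   1   1] [288. 198.]
[289 201   6   5   9] [291.6 202.8]
```

View pics/j.png

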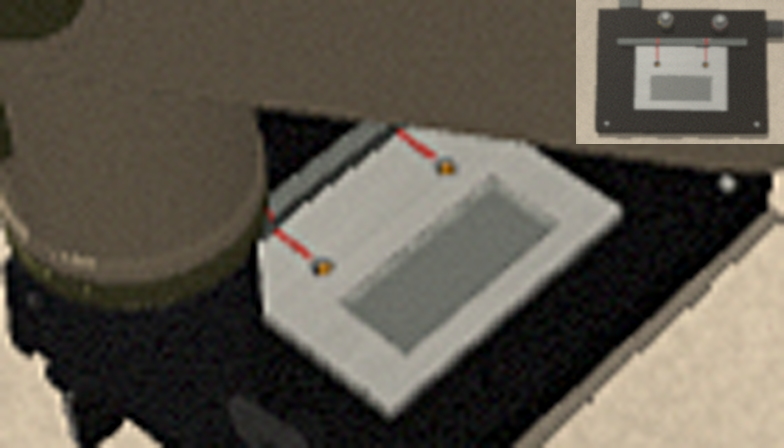

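Both brass pins show in the holes (322,267) and (446,167). The plate lies square and flat, and the hand is clear.

```bash
python3 -c "
from bench import order
print(order.hand_in())"
```

```text
the job is handed in; nothing more can be done
None
```

The plate is seated flat over both pins, with a brass pin visible in each hole; the hand is clear and the job was handed in at about 14 s of the 38 s limit.

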